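# Free the ratchet pawl and lower the hold-down arm

## Robot

A 6-joint arm with a two-finger parallel gripper is mounted at the origin on the work surface. World frame = base frame: x ahead of the robot, y to its left, z up, the work surface at z = 0. Lengths are in m, angles in rad, forces in N, time in s.
With the tool pointing down it reaches from about 0.35 to 0.925 m from the base axis. Payload 6.4 kg.
Tool frame: the origin (TCP) lies midway between the tips of the shut fingers; the grasp point (between the pads) lies 19 mm behind it (robot.grip_point_offset is the distance from the TCP to the grasp point, in m); z points along the fingers, y is the line along which they close (so a half turn about z gives the same grasp; the last joint's range is limited). The gripper opens to 85 mm and grips with 20 to 120 N. Pads are 22 mm wide; open, the fingers measure 114 mm over their backs; the gripper's body (76 mm by 85 mm) begins 54 mm behind the grasp point. The pads swing forward as they close: fully open they stand 13 mm farther back than shut.
Start: joints at [1.079, 0.245, 1.558, -0, 1.339, -0.174], TCP at [0.203, 0.617, 0.209] pointing down, gripper open.
Joint ranges: [-3.13, 3.13], [-1.02, 2.26], [0.13, 2.54], [-0.95, 4.09], [0.21, 2.88], [-2.74, 2.74]. Speed limits (rad/s): [2.57, 2.57, 3.14, 3.14, 3.14, 3.14].

## Interface

Orientations are given as a 3x3 rotation matrix whose columns are the frame's x, y, z axes.
In Python, from station import robot, kinematics, imaging gives the robot as it stands. Calls block until the motion is done:
- robot.goto(position, orientation): joint-space move of the TCP to a pose.
- robot.line_to(position, attitude=None, max_speed=0.15): straight line of the TCP; attitude=None keeps the orientation; max_speed is the mean speed in m/s.
- robot.move_joints(angles): joint-space move.
- robot.move_gripper(opening): opening from 0.0 (shut) to 1.0 (fully open); the grip force is fixed at half the most; returns when the fingers have stopped.
- robot.pause(seconds).
- kinematics.solve_ik(position, orientation): joint angles nearest the present ones, or None.
- imaging.camera(name): name is "side" or "top" or "wrist"; returns a dict with "frame" (400x640x3 uint8, red, green, blue), "z_map" (400x640 float32, m along the optical axis (not along the pixel's ray), 0 where there is no reading), "fx", "fy", "cx", "cy" (pixels), "distortion" ([k1, k2, p1, p2, k3] as OpenCV has them; the pictures are not rectified), "extrinsics" (4x4, takes a point from camera to world coordinates). Camera axes: x right, y up, looking along -z (the intrinsics and any distortion apply to the point x, -y, -z); pixel columns grow to the right and rows downward; lengths in m; the calibration is good to about 2 mm. A picture is of the moment at which its call begins.
A pose or a line that the arm cannot do raises robot.IKError and nothing moves.
- robot.sign_off(): hands the job in; it is judged then, once.
Readings, each from a call of its own:
- robot.read_t(): time.
- robot.read_joint_positions(): joint angles.
- robot.read_dq(): joint speeds.
- robot.read_joint_torque(): joint torques, N m.
- robot.read_tool_pos(): TCP position.
- robot.read_orientation(): TCP orientation.
- robot.read_force(): force on the tool from outside, world axes, zero at the start.
- robot.read_moment(): the same for the moment, N m.
- robot.read_finger_gap(): opening from 0.0 (shut) to 1.0 (fully open).
- robot.read_grip_force(): force on a finger pad.
Only numpy, scipy, OpenCV 4.12 (cv2) and the standard library are available. Lean on these libraries where they do the work, as an engineer would, in place of code of your own. Each camera call takes 0.05 s, during which the arm holds its last target. There are 200 camera calls.

## Task

On the soldering bench, push the ball lever of the ratchet hold-down over forward so that it tips past upright and stays over with the pawl free, while the arm is still up. Then push the arm down with the fingertips, without forcing it, until its foot rests on the brass blank on the brick. Leave the pawl free, the blank where it is, and everything else undisturbed; grasp and lift nothing.

Things in the scene. Friction and masses are not known exactly. Their poses are not given: they have to be found in the camera images.
- stand: Ratchet hold-down fixed to the bench: foot plate 150 x 100 x 12 mm with two upright grey cheek plates (outer faces 20 mm either side of the middle, tops 183 mm up). Origin on the bench below the arm's hinge; z up, x level along the arm from hinge to foot ('forward'), y to the left of that.
- hinge_mid (a point): Middle of the arm's hinge, 95 mm above the stand's origin; the hinge axis runs along the stand's y.
- ratchet_arm (a joint): Angle of the arm above level, rad; starts about 0.4 to 0.8. 0: level, foot on the blank; 1.0: highest. Bar 18 mm wide, reaching 210 mm from the hinge, toothed hub 46 mm in radius. Pawl engaged: it sinks by at most one tooth (0.22) and is blocked. Pawl free: it can be pushed down with about 3 to 10 N at its end against a stiff hinge, and stays where it is left.
- press_pad (a point): Centre of the top of the round flat steel press pad (40 mm across) at the end of the arm, 200 mm from the hinge and 13 mm above the arm's centre line. Under it is the foot, 24 mm across, whose underside is 25 mm below the centre line. Moves with the arm.
- pawl (a joint): Angle of pawl and ball lever, rad. 0 to 0.2: in or on the teeth, lever leaning back (stand -x); 0.45: lever upright; 1.0: free, lever leaning 0.55 rad forward on its stop. Its own weight holds it: past about 0.5 it falls forward and stays free, below that it falls back. Axle along stand y, 164 mm up, 2 mm forward of the hinge. Push at the ball: about 1 N.
- pawl_ball (a point): Centre of the 28 mm steel ball on top of the pawl's ball lever (9 mm rod, 55 mm from axle to ball centre), 54 mm to the stand's -y side of the arm, about 213 mm above the bench. Swings forward (stand +x) with the lever as the pawl joint grows.
- brick: Scorched red brick, fixed, 114 x 230 x 65 mm high, below the end of the arm; origin under its centre, its x along the arm.
- blank: Loose brass blank, 60 x 46 x 5 mm, lying flat on the brick under the arm's foot. Origin in the centre of its underside.
- collar: Bystander: loose steel collar, 28 mm across, 14 mm high, on the brick. Origin under its centre.
- jar: Bystander: glass jar, 54 mm across, 75 mm high, beside the stand. Origin under its centre.
- block: Bystander: steel disc block, 44 mm across, 30 mm high, beside the stand. Origin under its centre.
- tub: Bystander: white plastic tub, 120 mm across, 110 mm high. Origin under its centre.
- hammer: Bystander: small hammer lying on the bench.
- pan: Bystander: dark steel bowl, 110 mm across, 50 mm high. Origin under its centre.
- driver: Bystander: screwdriver lying on the bench.
Not all that is in view belongs to the job. What is meant by the blank is not white, and is the larger of those in its own colour.

How it is judged:
On the way, in this order (a step that is already met when the one before it is completed fails the run):
1. the pawl is pushed free while the arm is still up (value of joint pawl above 0.75 rad and value of joint ratchet_arm above 0.15 rad), for 0.2 s.
2. the arm is down on the blank with the pawl still free (value of joint ratchet_arm below 0.02 rad and value of joint pawl above 0.75 rad), for 0.2 s.
At the end, for the whole second after the job is handed in: The arm is within 0.02 rad (4 mm at the foot) of resting on the blank, the pawl is still free (over 0.75 rad), and the blank lies at rest within 15 mm of where it was (all of step 2 and distance of blank from where it was at the start of the episode below 0.015 m and linear speed of blank below 0.02 m/s); the robot touches nothing.
It fails at once if a bystander is moved more than 30 mm or lifted (distance of any of collar, jar, block, tub, hammer, pan, driver from where it was at the start of the episode above 0.03 m).
It fails at once if the blank is moved more than 20 mm or lifted (distance of blank from where it was at the start of the episode above 0.02 m).
It fails at once if the arm is lifted up to its highest end instead of being pushed down (value of joint ratchet_arm above 0.93 rad).
It fails at once if the arm is forced: a push of more than 80 N (contact force between the fingers and anything else above 80 N).
It also fails if it takes over 45 s, if anything falls off the work surface, if the arm or the gripper's body presses on something with over 40 N, if the wrist force passes 120 N, or if a joint passes its speed limit or range.

## Working session

There is one attempt and no reset: what is moved stays moved. The work goes in short steps, each a Python script; the robot and the scene stay as the last script left them, time stands still between calls to the robot, and variables do not carry over. Pictures are saved under pics/ and viewed, at most 10 in all, crops included, and the job is handed in when it is done.

```bash
mkdir -p pics; ls; cat > h.py <<'E'
import numpy as np, cv2
from station import robot, kinematics, imaging
def cloud(c):
    K=np.array([[c['fx'],0,c['cx']],[0,c['fy'],c['cy']],[0,0,1.]])
    h,w=c['z_map'].shape
    uv=np.stack(np.meshgrid(np.arange(w),np.arange(h)),-1).reshape(-1,1,2).astype(float)
    n=cv2.undistortPoints(uv,K,np.array(c['distortion'],float)).reshape(h,w,2)
    z=c['z_map']
    p=np.stack([n[...,0]*z,-n[...,1]*z,-z,np.ones_like(z)],-1)@np.array(c['extrinsics']).T
    P=p[...,:3]; P[z<=0]=np.nan
    return P
def save(c,name): cv2.imwrite('pics/'+name,c['frame'][...,::-1])
E
python3 - <<'E'
from h import *
for n in ['side','top']:
    c=imaging.camera(n); save(c,n+'0.png'); np.save(n+'.npy',cloud(c)); print(n,np.round(c['extrinsics'],3).tolist(), (c['z_map']>0).mean(), c['distortion'])
E
```

```text
pics
side [[0.97, 0.18, -0.161, 0.369], [-0.242, 0.735, -0.633, -0.647], [0.005, 0.653, 0.757, 0.921], [0.0, 0.0, 0.0, 1.0]] 0.995921875 [0.01963322 0.         0.         0.         0.        ]
top [[-0.016, 0.977, -0.21, 0.297], [-1.0, -0.015, 0.007, -0.013], [0.004, 0.21, 0.978, 1.262], [0.0, 0.0, 0.0, 1.0]] 0.9958984375 [-0.06916758  0.          0.          0.          0.        ]
```

View pics/side0.png

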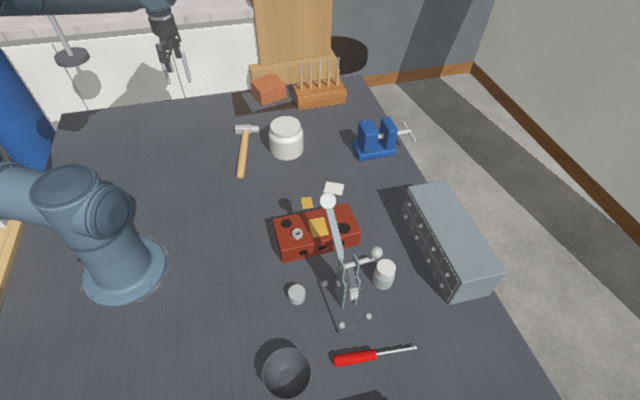

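View pics/top0.png

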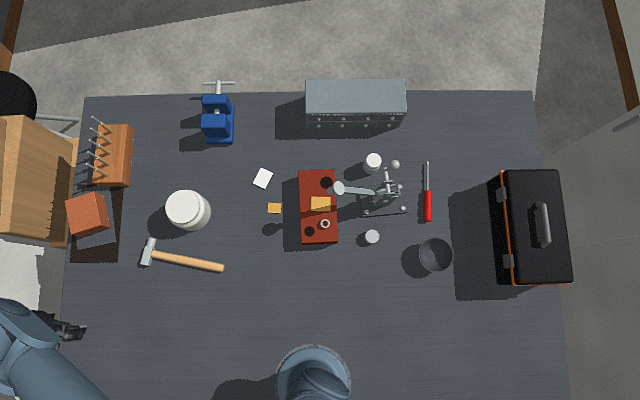

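Side view: pad at (328,201), ball at (376,253), brass on the brick at (319,227). Top view: pad (339,187), ball (395,164).
Possible blanks (top view): brass on the brick (320,203), smaller brass piece on the bench (274,208), white sheet (262,178). I choose the brass on the brick, under the arm.

```bash
python3 - <<'E'
from h import *
for n,pad,ball,blank,sm in [('side',(328,201),(376,253),(319,227),(307,203)),('top',(339,187),(395,164),(320,203),(274,208))]:
    P=np.load(n+'.npy'); im=cv2.imread(f'pics/{n}0.png'); hsv=cv2.cvtColor(im,cv2.COLOR_BGR2HSV)
    print(n)
    for k,(u,v) in dict(pad=pad,ball=ball,blank=blank,small=sm).items(): print(k,np.round(P[v,u],4))
    # pad / ball blobs by depth neighbourhood
    for k,(u,v),r in (('pad',pad,.03),('ball',ball,.02)):
        w=P[v-15:v+16,u-15:u+16].reshape(-1,3); d=w-P[v,u]
        w=w[(np.linalg.norm(d,axis=1)<r)]
        print(k,len(w),np.round(w.mean(0),4),np.round(w.min(0),4),np.round(w.max(0),4))
    h,s,_=cv2.split(hsv)
    m=((h<8)|(h>172))&(s>120)&(P[...,2]>.06)&(P[...,2]<.07)&(np.abs(P[...,1]+0.0)<.3)&(P[...,0]>.2)
    w=P[m]; print('brick',cv2.minAreaRect(w[:,:2].astype(np.float32)))
    b=(h>15)&(h<32)&(s>120)&(P[...,2]>.06)&(P[...,2]<.08)&(np.abs(P[...,1])<.3)&(P[...,0]>.2)
    w=P[b]; print('blank',len(w),cv2.minAreaRect(w[:,:2].astype(np.float32)))
    hi=(P[...,2]>.14)&(P[...,2]<.195)&(P[...,0]>.3)&(P[...,0]<.75)&(P[...,1]<-.03)&(P[...,1]>-.4)
    w=P[hi];print('high',len(w)); 
    fp=(P[...,2]>.008)&(P[...,2]<.018)&(P[...,0]>.25)&(P[...,0]<.75)&(P[...,1]<-.1)&(P[...,1]>-.3)
    w=P[fp]; print('plate',len(w),np.round(w.min(0),3),np.round(w.max(0),3), cv2.minAreaRect(w[:,:2].astype(np.float32)))
for n,x0,y0,x1,y1,f in (('side',250,170,430,340,4),('top',280,130,440,260,4)):
    im=cv2.imread(f'pics/{n}0.png')[y0:y1,x0:x1]; cv2.imwrite(f'pics/{n}crop.png',cv2.resize(im,None,fx=3.4,fy=3.4,interpolation=cv2.INTER_CUBIC))
E
```

```text
side
pad [ 0.5499 -0.0852  0.2304]
ball [ 0.6127 -0.2479  0.2247]
blank [ 0.5416 -0.0416  0.0714]
small [0.5422 0.1069 0.004 ]
pad 249 [ 0.5496 -0.086   0.2292] [ 0.5299 -0.1051  0.2055] [ 0.5689 -0.0672  0.2449]
ball 125 [ 0.6148 -0.2438  0.2241] [ 0.6039 -0.2542  0.2083] [ 0.6294 -0.2294  0.2317]
brick ((0.5365257263183594, -0.028450429439544678), (0.22750656306743622, 0.1156199648976326), 2.212146759033203)
blank 306 ((0.5394524931907654, -0.036807138472795486), (0.06422850489616394, 0.046500787138938904), 88.86038208007812)
high 704
plate 1262 [ 0.419 -0.3    0.008] [ 0.695 -0.165  0.018] ((0.5567947626113892, -0.23257577419281006), (0.2762862741947174, 0.13476011157035828), 0.04445122554898262)
top
pad [ 0.5502 -0.0827  0.2276]
ball [ 0.6119 -0.2374  0.2304]
blank [ 0.5389 -0.0334  0.0711]
small [0.5388 0.115  0.0009]
pad 185 [ 0.5462 -0.079   0.2294] [ 0.5277 -0.1032  0.2068] [ 0.5661 -0.0558  0.2457]
ball 70 [ 0.6132 -0.2358  0.2254] [ 0.6018 -0.2481  0.2165] [ 0.626  -0.2255  0.2342]
brick ((0.5347239375114441, -0.025852635502815247), (0.2305224984884262, 0.11314699798822403), 1.9618738889694214)
blank 277 ((0.5366325378417969, -0.03336869552731514), (0.061576876789331436, 0.044851720333099365), 88.74832916259766)
high 386
plate 707 [ 0.265 -0.3    0.008] [ 0.737 -0.115  0.018] ((0.5031182169914246, -0.22172531485557556), (0.4851870834827423, 0.17352205514907837), 4.887650012969971)
```

View pics/sidecrop.png

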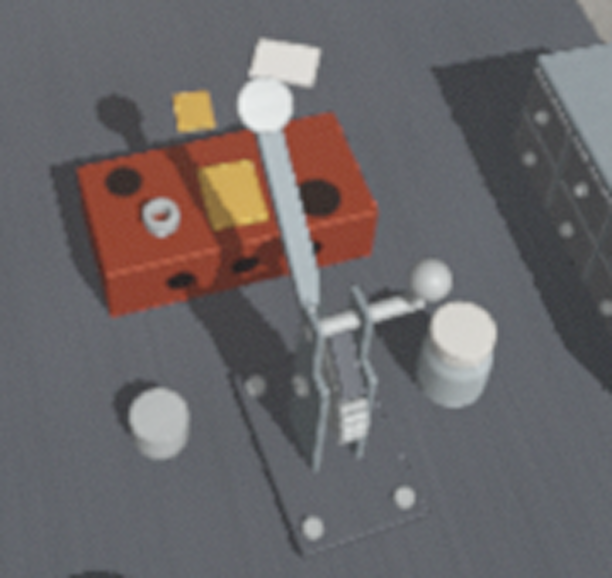

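View pics/topcrop.png

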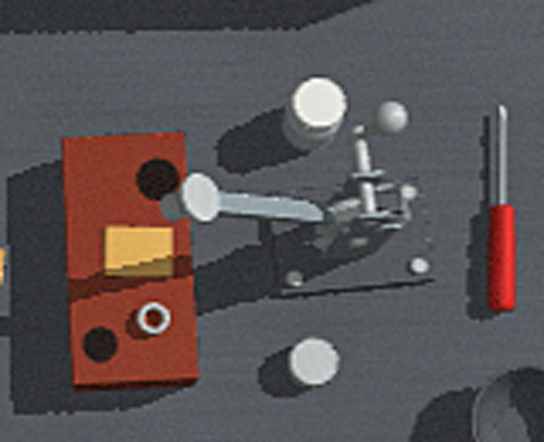

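The crops confirm that the brass blank is the piece on the brick below the arm, and that the ball leans back on the jar side. Now I'll fit the ball, the hinge and the yaw.

```bash
python3 - <<'E'
from h import *
from scipy.optimize import least_squares
for n,b,pad in (('side',(376,253),(328,201)),('top',(395,164),(339,187))):
    P=np.load(n+'.npy')
    def blob(q,R,k=16):
        u,v=q; w=P[v-k:v+k+1,u-k:u+k+1].reshape(-1,3); return w[np.linalg.norm(w-P[v,u],axis=1)<R]
    w=blob(b,.02); r=least_squares(lambda c:np.linalg.norm(w-c,axis=1)-.014,P[b[1],b[0]]-[0,0,.014],loss='soft_l1',f_scale=.001)
    print(n,'ball',np.round(r.x,4),np.median(abs(r.fun)))
    # bar: points above brick/bench, between pad and hinge
    m=(P[...,2]>.10)&(P[...,2]<.21)&(P[...,0]>.5)&(P[...,0]<.6)&(P[...,1]>-.18)&(P[...,1]<-.105)
    q=P[m]; vx,vy,x0,y0=cv2.fitLine(q[:,:2].astype(np.float32),cv2.DIST_HUBER,0,.01,.01).ravel(); print('bar',len(q),vx,vy,x0,y0)
    g=(P[...,2]>.009)&(P[...,2]<.016)&(P[...,0]>.46)&(P[...,0]<.64)&(P[...,1]<-.15)&(P[...,1]>-.34)
    g=cv2.morphologyEx(g.astype(np.uint8),cv2.MORPH_OPEN,np.ones((3,3)))
    _,L,S,C=cv2.connectedComponentsWithStats(g); i=1+S[1:,4].argmax(); q=P[L==i]; print('plate',len(q),cv2.minAreaRect(q[:,:2].astype(np.float32)))
    for k,lo,hi in (('jar',.068,.082),('block',.026,.036)):
        m=(P[...,2]>lo)&(P[...,2]<hi)&(P[...,0]>(.6 if k=='jar' else .42))&(P[...,0]<(.75 if k=='jar' else .5))&(P[...,1]<-.1)&(P[...,1]>-.3)
        print(k,m.sum(),np.round(np.median(P[m],0),3))
E
```

```text
side ball [ 0.6179 -0.2391  0.2164] 0.0006428951638722015
bar 324 0.08827051 -0.99609655 0.5539247 -0.14246772
plate 739 ((0.5661767721176147, -0.2810487747192383), (0.0985424742102623, 0.07205687463283539), 5.576574325561523)
jar 268 [ 0.675 -0.208  0.074]
block 213 [ 0.441 -0.199  0.029]
top ball [ 0.616  -0.2386  0.2163] 0.0010540165855634316
bar 170 0.091260195 -0.9958271 0.550739 -0.14121757
plate 128 ((0.5477204918861389, -0.28850534558296204), (0.03271494060754776, 0.07464849203824997), 47.578025817871094)
jar 187 [ 0.673 -0.204  0.075]
block 143 [ 0.439 -0.195  0.031]
```

```bash
cat >> h.py <<'E'
F=np.array([-.09,.996,0]); F/=np.linalg.norm(F); Lf=np.array([-F[1],F[0],0]); H=np.array([.560,-.222,0])
Z=np.array([0,0,-1.])
def ori(y): return np.column_stack([np.cross(y,Z),y,Z])
def S(f,l,z): return H+f*F+l*Lf+[0,0,z]
E
python3 - <<'E'
from h import *
robot.move_gripper(0.0)
p=robot.read_tool_pos(); robot.line_to([p[0],p[1],.36])
best=None
for y in (Lf,-Lf):
    q=kinematics.solve_ik(S(-.065,-.0545,.36),ori(y)); print(q)
    if q is not None and (best is None or abs(q[5])<best[0]): best=(abs(q[5]),y)
R=ori(best[1]); np.save('R.npy',R)
robot.goto(S(-.065,-.0545,.36),R)
print(robot.read_tool_pos(),robot.read_t(),robot.read_force())
robot.line_to(S(-.065,-.0545,.20),max_speed=.12)
print(robot.read_tool_pos(),robot.read_t(),robot.read_force())
save(imaging.camera('side'),'s1.png')
c=cv2.imread('pics/s1.png')[130:330,230:460]; cv2.imwrite('pics/s1c.png',cv2.resize(c,None,fx=3,fy=3,interpolation=cv2.INTER_CUBIC))
E
```

```text
[-5.92634075e-01  2.42793547e-01  1.29078108e+00 -4.44089210e-16
  1.60801803e+00  2.45884187e+00]
[-5.92634075e-01  2.42793547e-01  1.29078108e+00 -4.44089210e-16
  1.60801803e+00 -6.82750779e-01]
[ 0.62042253 -0.28113767  0.3600756 ] 5.475 [ 0.81235835  0.56713729 -0.22970495]
[ 0.62066228 -0.28217596  0.20121632] 6.9583 [ 0.21872249 -0.46152244 -0.30186396]
```

View pics/s1c.png

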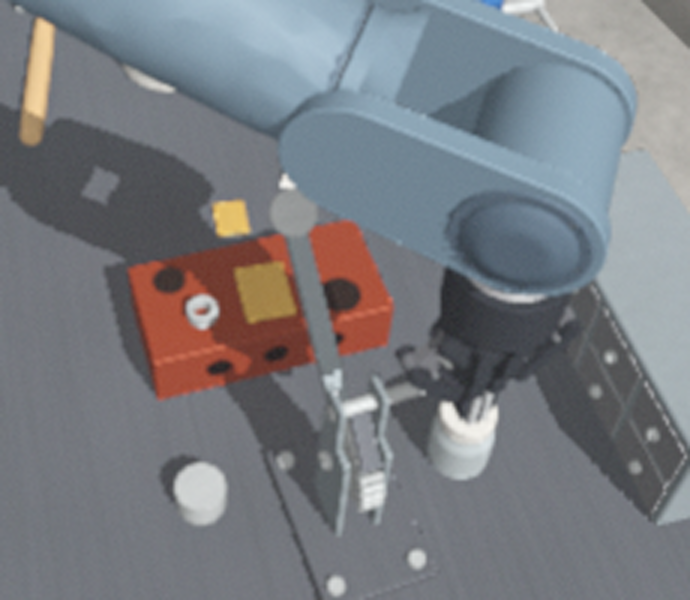

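The fingertips show at about (480,408) in the crop, right of the ball at (430,360). I'll check this against the projected TCP and the depth.

```bash
python3 - <<'E'
from h import *
for n in ('side','top'):
    c=imaging.camera(n); P=cloud(c); E=np.linalg.inv(c['extrinsics'])
    for k,p in (('tcp',robot.read_tool_pos()),('ball',[.617,-.239,.215])):
        q=E@np.r_[p,1]; x,y=q[0]/-q[2],-q[1]/-q[2]
        d=1+c['distortion'][0]*(x*x+y*y); print(n,k,c['fx']*x*d+c['cx'],c['fy']*y*d+c['cy'])
    if n=='side':
        for uv in ((387,265),(393,265),(390,268),(389,260),(372,249),(376,253)): print(uv,np.round(P[uv[1],uv[0]],4))
    else: save(c,'t1.png')
print(robot.read_finger_gap(), robot.read_orientation().round(3).tolist())
E
```

```text
side tcp 383.5291313891961 271.3494837768541
side ball 375.83864110447007 251.6669662627904
(387, 265) [ 0.6166 -0.2934  0.2473]
(393, 265) [ 0.6286 -0.2963  0.2472]
(390, 268) [ 0.6234 -0.2967  0.238 ]
(389, 260) [ 0.6158 -0.2964  0.2716]
(372, 249) [ 0.5751 -0.2925  0.3202]
(376, 253) [ 0.5885 -0.2876  0.2939]
top tcp 408.48767875690226 163.991286248577
top ball 394.34492399767765 163.86627917348304
-0.004082810664241504 [[-0.09, 0.996, 0.001], [0.996, 0.09, -0.001], [-0.001, 0.001, -1.0]]
```

What looked like the ball was a gripper link. Depth and projection show the fingertips directly behind the ball, so I push.

```bash
python3 - <<'E'
from h import *
for f in (-.045,-.03,-.015,-.004):
    robot.line_to(S(f,-.0545,.20),max_speed=.05); print(f,robot.read_tool_pos().round(4),robot.read_force().round(2),robot.read_t())
robot.pause(.3)
robot.line_to(S(-.06,-.0545,.20),max_speed=.12)
robot.line_to(S(-.06,-.0545,.36),max_speed=.2)
c=imaging.camera('top'); save(c,'t2.png')
i=cv2.imread('pics/t2.png')[130:260,280:440]; cv2.imwrite('pics/t2c.png',cv2.resize(i,None,fx=3.4,fy=3.4,interpolation=cv2.INTER_CUBIC))
print(robot.read_t())
E
```

```text
-0.045 [ 0.6184 -0.2616  0.2001] [-0.29  0.47  0.03] 7.6583
-0.03 [ 0.6177 -0.2483  0.2032] [-2.92 -2.71  8.09] 8.1083
-0.015 [ 0.6154 -0.2317  0.1995] [ 0.13 -0.42  0.14] 8.5583
-0.004 [ 0.6146 -0.2207  0.1998] [0.3  0.26 1.34] 8.925
10.8417
```

View pics/t2c.png

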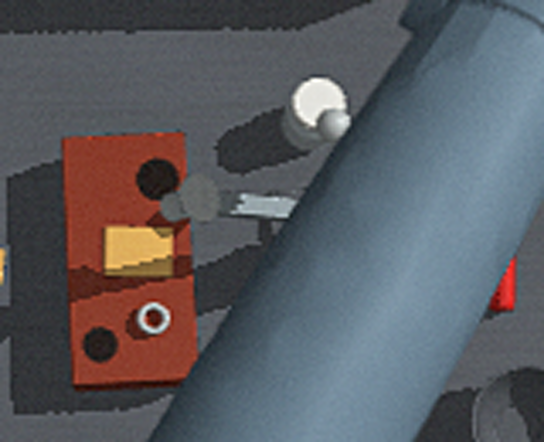

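The ball now sits at crop (335,124), about 50 mm further forward (it was at (391,117)). The lever is over, the pawl is free, and the arm is still up. Next I press the arm down along the pad's arc.

```bash
python3 - <<'E'
from h import *
R=np.load('R.npy')
def pad(th,df,dz=0): c,s=np.cos(th),np.sin(th); return S(.2*c-.013*s+df,0,.095+.2*s+.013*c+dz)
a=pad(.69,-.008,.0); a[2]=.36
robot.line_to(a,max_speed=.2)
a[2]=.25; robot.line_to(a,max_speed=.15); print(robot.read_tool_pos().round(4),robot.read_force().round(2),robot.read_t())
for th in (.69,.6,.5,.4,.3,.2,.12,.06):
    robot.line_to(pad(th,-.008*th/.69),max_speed=.06); f=robot.read_force()
    print(th,robot.read_tool_pos().round(4),f.round(1),round(robot.read_t(),2))
    if np.linalg.norm(f)>35: print('STOP'); break
E
```

```text
[ 0.5483 -0.0849  0.2512] [-0.61  0.15 -0.58] 12.9
0.69 [ 0.5473 -0.0845  0.2318] [ 0.   0.7 -0.8] 13.34
0.6 [ 0.5461 -0.0714  0.2183] [-0.9 -0.3 -0.8] 13.8
0.5 [ 0.5448 -0.0587  0.2015] [-0.2 -0.1  0.7] 14.29
0.4 [ 0.5438 -0.0478  0.184 ] [ 0.3 -0.7 -0.7] 14.78
0.3 [ 0.5429 -0.0387  0.1657] [ 0.1 -0.1 -0.3] 15.28
0.2 [ 0.5422 -0.0314  0.1467] [-0.4 -0.3  0.3] 15.77
0.12 [ 0.5418 -0.027   0.131 ] [ 0.1 -0.2 -0.8] 16.19
0.06 [ 0.5416 -0.0245  0.1192] [-0.7 -0.1 -0.1] 16.54
```

No contact force registered, so I need a look.

```bash
python3 - <<'E'
from h import *
c=imaging.camera('side'); save(c,'s3.png')
i=cv2.imread('pics/s3.png')[130:330,230:460]; cv2.imwrite('pics/s3c.png',cv2.resize(i,None,fx=3,fy=3,interpolation=cv2.INTER_CUBIC))
E=np.linalg.inv(c['extrinsics'])
q=E@np.r_[robot.read_tool_pos(),1]; print(((c['fx']*q[0]/-q[2]+c['cx'])-230)*3,((c['fy']*q[1]/q[2]+c['cy'])-130)*3)
E
```

```text
263.17879324566286 244.6281886074028
```

View pics/s3c.png

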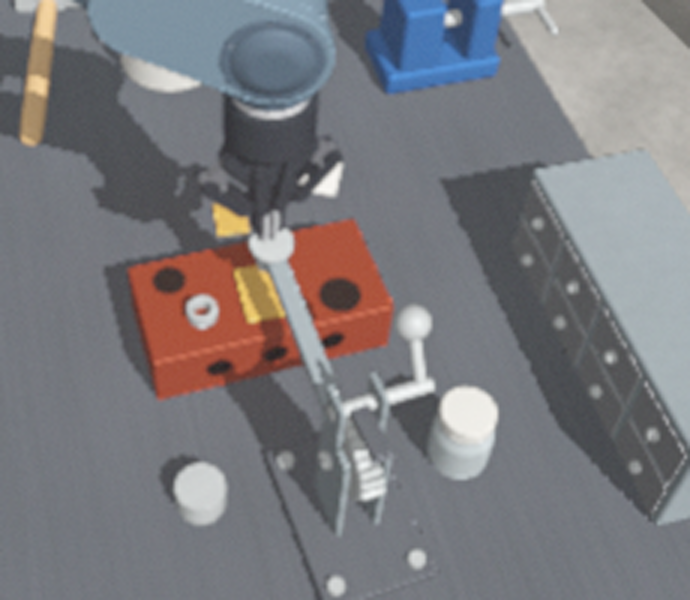

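The arm follows under the fingertips (pad at (272,243)) and the lever is over (ball at (413,322)). I carry on gently until the force rises.

```bash
python3 - <<'E'
from h import *
p=S(.2,0,.116)
while p[2]>.098:
    robot.line_to(p,max_speed=.03); robot.pause(.05); f=robot.read_force(); t=robot.read_tool_pos()
    print(round(p[2],4),t.round(4),f.round(1),round(robot.read_t(),2))
    if f[2]>18: break
    p[2]-=.0015
c=imaging.camera('side'); save(c,'s4.png'); np.save('s4.npy',cloud(c))
E
```

```text
0.116 [ 0.5419 -0.0227  0.1159] [0.9 0.5 0.8] 16.93
0.1145 [ 0.542  -0.0226  0.1145] [0.3 1.  1.4] 17.23
0.113 [ 0.5421 -0.0228  0.113 ] [0.4 1.5 1.3] 17.53
0.1115 [ 0.5421 -0.0229  0.1114] [ 0.7 -0.2  2. ] 17.83
0.11 [ 0.542  -0.0229  0.1099] [0.5 1.5 1.2] 18.13
0.1085 [ 0.542  -0.0229  0.1084] [0.6 0.4 1.5] 18.43
0.107 [ 0.5419 -0.0229  0.1068] [0.7 0.8 1.5] 18.73
0.1055 [ 0.5419 -0.0228  0.1053] [0.  0.5 1.5] 19.03
0.104 [ 0.5419 -0.0229  0.1039] [0.7 0.1 1.5] 19.33
0.1025 [ 0.5419 -0.0228  0.1024] [0.2 0.8 1.2] 19.63
0.101 [ 0.542  -0.0229  0.1008] [0.6 0.5 1.7] 19.93
0.0995 [ 0.542  -0.0228  0.0994] [0.4 1.8 0.7] 20.23
```

```bash
python3 - <<'E'
from h import *
i=cv2.imread('pics/s4.png')[180:260,270:390]; cv2.imwrite('pics/s4c.png',cv2.resize(i,None,fx=6,fy=6,interpolation=cv2.INTER_CUBIC))
P=np.load('s4.npy')
for v in range(206,232,2): print(v,[tuple(np.round(P[v,u],3).tolist()) for u in (318,321,324)])
E
```

```text
206 [(0.539, -0.035, 0.155), (0.547, -0.036, 0.155), (0.556, -0.032, 0.148)]
208 [(0.539, -0.035, 0.148), (0.547, -0.036, 0.147), (0.557, -0.032, 0.139)]
210 [(0.539, -0.037, 0.142), (0.548, -0.033, 0.134), (0.559, -0.024, 0.121)]
212 [(0.539, -0.037, 0.133), (0.548, -0.035, 0.128), (0.557, -0.032, 0.122)]
214 [(0.54, -0.033, 0.12), (0.548, -0.034, 0.119), (0.556, -0.038, 0.121)]
216 [(0.538, -0.041, 0.121), (0.547, -0.041, 0.118), (0.554, -0.044, 0.12)]
218 [(0.536, -0.048, 0.122), (0.544, -0.049, 0.121), (0.553, -0.049, 0.118)]
220 [(0.538, -0.042, 0.106), (0.544, -0.051, 0.114), (0.552, -0.054, 0.116)]
222 [(0.539, -0.039, 0.091), (0.543, -0.056, 0.113), (0.551, -0.057, 0.112)]
224 [(0.541, -0.032, 0.073), (0.541, -0.064, 0.114), (0.549, -0.064, 0.112)]
226 [(0.54, -0.037, 0.071), (0.54, -0.066, 0.108), (0.548, -0.069, 0.11)]
228 [(0.539, -0.042, 0.069), (0.547, -0.044, 0.069), (0.546, -0.075, 0.109)]
230 [(0.537, -0.048, 0.067), (0.545, -0.053, 0.071), (0.544, -0.082, 0.11)]
```

View pics/s4c.png

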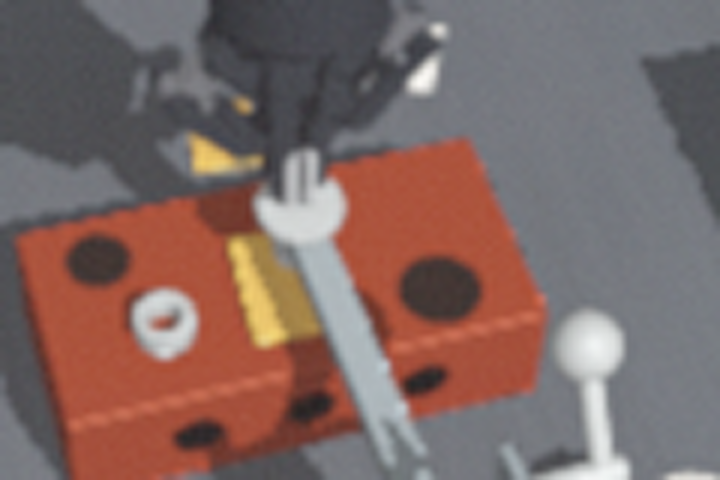

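The fingertips slid off the pad's front: the pad centre is at about (0.547,-0.043,0.12), so my hinge estimate was ~14 mm too far forward. I'll back off, set the fingertips over the pad centre and press again.

```bash
python3 - <<'E'
from h import *
t=robot.read_tool_pos()
p=t+F*.006; robot.line_to(p,max_speed=.05)
p[2]=.15; robot.line_to(p,max_speed=.1)
p=np.array([.546,-.043,.15]); robot.line_to(p,max_speed=.1)
p[2]=.126
while p[2]>.1015:
    robot.line_to(p,max_speed=.03); f=robot.read_force(); t=robot.read_tool_pos()
    print(round(p[2],4),t.round(4),f.round(1),round(robot.read_t(),2))
    if f[2]>22: break
    p[2]-=.0015 
c=imaging.camera('side'); save(c,'s5.png'); np.save('s5.npy',cloud(c))
E
```

```text
0.126 [ 0.5462 -0.0431  0.1262] [-0.1  0.3  0.6] 22.57
0.1245 [ 0.546  -0.043   0.1245] [ 0.3 -0.4  0.1] 22.82
0.123 [ 0.5459 -0.043   0.1229] [ 0.2 -1.  -0.1] 23.07
0.1215 [ 0.5459 -0.043   0.1213] [-0.4  0.3 -0. ] 23.32
0.12 [ 0.5459 -0.043   0.1199] [ 0.5 -0.  -0.5] 23.57
0.1185 [ 0.5459 -0.043   0.1184] [ 0.  -0.5 -0.2] 23.82
0.117 [ 0.5459 -0.043   0.1169] [-0.4  0.3 -0. ] 24.07
0.1155 [ 0.5459 -0.043   0.1153] [-1.1  0.  -0.6] 24.32
0.114 [ 0.5459 -0.043   0.1139] [-0.5 -0.   0.1] 24.57
0.1125 [ 0.5459 -0.0429  0.1123] [-0.3  0.5  0.9] 24.82
0.111 [ 0.5459 -0.0429  0.1108] [-0.   0.1 -1.1] 25.07
0.1095 [ 0.5459 -0.043   0.1094] [-0.2  0.6  0.6] 25.32
0.108 [ 0.5459 -0.043   0.1079] [-0.6  0.7 -0.2] 25.57
0.1065 [ 0.5459 -0.043   0.1064] [-0.2  0.1  1.3] 25.82
0.105 [ 0.5459 -0.043   0.1049] [ 0.5  0.9 -0.3] 26.07
0.1035 [ 0.5459 -0.043   0.1034] [-0.3 -0.2 -1.1] 26.32
0.102 [ 0.5459 -0.043   0.1019] [-0.2 -0.2  0.1] 26.57
```

```bash
python3 - <<'E'
from h import *
i=cv2.imread('pics/s5.png')[180:260,270:390]; cv2.imwrite('pics/s5c.png',cv2.resize(i,None,fx=6,fy=6,interpolation=cv2.INTER_CUBIC))
P=np.load('s5.npy')
for v in range(206,240,2): print(v,[tuple(np.round(P[v,u],3).tolist()) for u in (316,320,324,328)])
E
```

```text
206 [(0.529, -0.052, 0.178), (0.537, -0.062, 0.188), (0.551, -0.05, 0.17), (0.56, -0.057, 0.175)]
208 [(0.528, -0.058, 0.178), (0.538, -0.058, 0.175), (0.55, -0.053, 0.166), (0.56, -0.057, 0.168)]
210 [(0.528, -0.059, 0.171), (0.539, -0.056, 0.164), (0.55, -0.056, 0.161), (0.562, -0.051, 0.152)]
212 [(0.537, -0.025, 0.12), (0.54, -0.053, 0.152), (0.55, -0.056, 0.152), (0.563, -0.05, 0.142)]
214 [(0.535, -0.033, 0.121), (0.54, -0.052, 0.142), (0.551, -0.055, 0.143), (0.58, 0.002, 0.065)]
216 [(0.533, -0.039, 0.12), (0.54, -0.052, 0.135), (0.55, -0.056, 0.137), (0.578, -0.004, 0.064)]
218 [(0.532, -0.044, 0.118), (0.542, -0.047, 0.119), (0.551, -0.056, 0.127), (0.576, -0.014, 0.067)]
220 [(0.535, -0.033, 0.095), (0.542, -0.049, 0.113), (0.553, -0.05, 0.111), (0.575, -0.018, 0.063)]
222 [(0.535, -0.033, 0.085), (0.54, -0.055, 0.113), (0.55, -0.059, 0.113), (0.572, -0.026, 0.065)]
224 [(0.536, -0.031, 0.073), (0.539, -0.058, 0.107), (0.548, -0.066, 0.114), (0.57, -0.034, 0.066)]
226 [(0.535, -0.035, 0.069), (0.545, -0.038, 0.07), (0.547, -0.072, 0.114), (0.558, -0.072, 0.111)]
228 [(0.533, -0.043, 0.072), (0.544, -0.044, 0.069), (0.545, -0.077, 0.112), (0.555, -0.082, 0.115)]
230 [(0.531, -0.049, 0.07), (0.542, -0.052, 0.071), (0.544, -0.084, 0.113), (0.554, -0.086, 0.112)]
232 [(0.529, -0.056, 0.071), (0.541, -0.056, 0.068), (0.543, -0.087, 0.109), (0.553, -0.09, 0.109)]
234 [(0.528, -0.061, 0.069), (0.538, -0.065, 0.07), (0.542, -0.089, 0.102), (0.551, -0.098, 0.111)]
236 [(0.527, -0.064, 0.064), (0.538, -0.067, 0.064), (0.548, -0.071, 0.066), (0.55, -0.101, 0.106)]
238 [(0.525, -0.073, 0.067), (0.537, -0.072, 0.063), (0.547, -0.076, 0.065), (0.548, -0.108, 0.108)]
```

View pics/s5c.png

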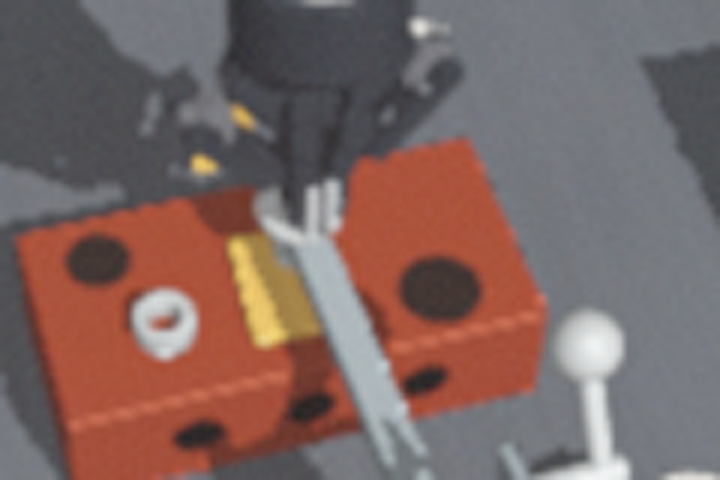

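```bash
python3 - <<'E'
from h import *
t=robot.read_tool_pos(); print(t,robot.read_t(),robot.read_orientation()[:,2].round(3), robot.read_finger_gap())
for n in ('side','top'):
    c=imaging.camera(n); P=cloud(c); np.save('n_'+n,P); save(c,'n_'+n+'.png'); E=np.linalg.inv(c['extrinsics'])
    for p in (t,S(.199-.012,0,.12)):
        q=E@np.r_[p,1]; x,y=q[0]/-q[2],-q[1]/-q[2]; d=1+c['distortion'][0]*(x*x+y*y); print(n,c['fx']*x*d+c['cx'],c['fy']*y*d+c['cy'])
    # everything in the neighbourhood: extents by height
    m=(abs(P[...,0]-.546)<.045)&(abs(P[...,1]+.043)<.045)
    for lo in np.arange(.09,.15,.005):
        w=P[m&(P[...,2]>=lo)&(P[...,2]<lo+.005)]
        if len(w): print(n,round(lo,3),len(w),w.min(0)[:2].round(3),w.max(0)[:2].round(3))
P=np.load('n_side.npy')
# bar profile along f
m=(abs((P-H)@Lf)<.007)&(P[...,2]>.085)
w=P[m]; f=(w-H)@F
for a in np.arange(.04,.2,.01):
    s=w[(f>a)&(f<a+.01)]
    if len(s): print(round(a,2),len(s),np.percentile(s[:,2],[20,50,80]).round(4))
E
```

```text
[ 0.54597366 -0.04299414  0.10194609] 26.625 [-0.  0. -1.] -0.004950572132616756
side 320.85149113911245 220.40339815887083
side 319.2993339919026 214.45587882986047
side 0.09 6 [ 0.535 -0.039] [ 0.539 -0.032]
side 0.095 1 [ 0.537 -0.038] [ 0.537 -0.038]
side 0.1 7 [ 0.534 -0.081] [ 0.542 -0.035]
side 0.105 18 [ 0.538 -0.088] [ 0.56  -0.043]
side 0.11 70 [ 0.54  -0.088] [ 0.557 -0.047]
side 0.115 33 [ 0.527 -0.083] [ 0.559 -0.021]
side 0.12 16 [ 0.527 -0.048] [ 0.539 -0.022]
side 0.125 4 [ 0.543 -0.057] [ 0.548 -0.052]
side 0.13 13 [ 0.535 -0.057] [ 0.56  -0.041]
side 0.135 14 [ 0.536 -0.058] [ 0.563 -0.048]
side 0.14 15 [ 0.535 -0.058] [ 0.563 -0.04 ]
side 0.145 11 [ 0.535 -0.057] [ 0.562 -0.05 ]
top 323.28716481286773 198.57332928154221
top 320.98648373419394 198.25259280496488
top 0.105 1 [ 0.555 -0.087] [ 0.555 -0.087]
top 0.11 3 [ 0.551 -0.087] [ 0.554 -0.084]
0.04 13 [0.1026 0.1051 0.1061]
0.05 26 [0.1029 0.1056 0.1072]
0.06 22 [0.1044 0.1059 0.1071]
0.07 25 [0.1053 0.1072 0.1086]
0.08 21 [0.1055 0.1072 0.1087]
0.09 19 [0.1052 0.1078 0.1097]
0.1 37 [0.1085 0.1112 0.3788]
0.11 167 [0.3493 0.3864 0.4029]
0.12 54 [0.1103 0.4134 0.4181]
0.13 50 [0.1103 0.2771 0.4159]
0.14 126 [0.2581 0.288  0.3099]
0.15 52 [0.112  0.221  0.4169]
0.16 118 [0.1338 0.1721 0.2239]
0.17 53 [0.116  0.145  0.4165]
0.18 33 [0.1023 0.4149 0.4167]
0.19 19 [0.4139 0.4155 0.4165]
```

```bash
python3 - <<'E'
from h import *
c=imaging.camera('wrist'); save(c,'w.png'); np.save('w.npy',cloud(c))
a=cv2.resize(cv2.imread('pics/w.png'),(480,300))
b=cv2.resize(cv2.imread('pics/n_side.png')[190:240,295:345],(300,300),interpolation=cv2.INTER_NEAREST)
cv2.imwrite('pics/combo.png',np.hstack([a,b]))
E
```

```text
(no output)
```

View pics/combo.png

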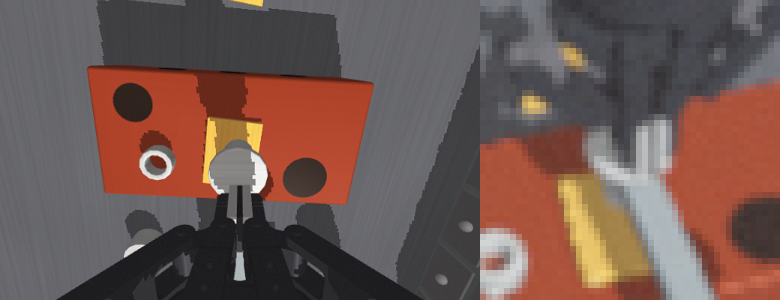

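```bash
python3 - <<'E'
from h import *
P=np.load('w.npy')
for v in range(195,290,6): print(v,[tuple(np.round(P[v,u],3).tolist()) for u in (300,312,318,324,340)])
m=(P[...,2]>.10)&(P[...,2]<.135)&(abs(P[...,0]-.545)<.05)&(P[...,1]>-.04)&(P[...,1]<.03)
w=P[m];print(len(w),w.min(0),w.max(0),np.median(w,0)); print(cv2.minEnclosingCircle(w[:,:2].astype(np.float32)))
E
```

```text
195 [(0.531, -0.022, 0.085), (0.538, -0.01, 0.117), (0.541, -0.009, 0.119), (0.543, -0.01, 0.117), (0.556, -0.025, 0.07)]
201 [(0.532, -0.012, 0.12), (0.538, -0.011, 0.122), (0.541, -0.012, 0.12), (0.544, -0.011, 0.122), (0.556, -0.029, 0.07)]
207 [(0.532, -0.016, 0.12), (0.538, -0.015, 0.121), (0.541, -0.015, 0.121), (0.544, -0.014, 0.122), (0.551, -0.013, 0.121)]
213 [(0.533, -0.018, 0.121), (0.538, -0.018, 0.12), (0.541, -0.017, 0.122), (0.544, -0.017, 0.121), (0.552, -0.017, 0.12)]
219 [(0.533, -0.021, 0.122), (0.539, -0.022, 0.12), (0.542, -0.021, 0.121), (0.544, -0.02, 0.121), (0.552, -0.02, 0.121)]
225 [(0.533, -0.025, 0.121), (0.539, -0.024, 0.122), (0.542, -0.024, 0.122), (0.545, -0.024, 0.121), (0.552, -0.023, 0.122)]
231 [(0.533, -0.028, 0.12), (0.539, -0.028, 0.12), (0.542, -0.027, 0.121), (0.545, -0.027, 0.12), (0.553, -0.027, 0.119)]
237 [(0.534, -0.032, 0.12), (0.54, -0.031, 0.121), (0.542, -0.031, 0.12), (0.545, -0.03, 0.12), (0.553, -0.029, 0.121)]
243 [(0.534, -0.034, 0.121), (0.54, -0.035, 0.12), (0.543, -0.034, 0.12), (0.546, -0.034, 0.12), (0.554, -0.033, 0.12)]

[... 347 characters left out ...]
53, -0.035, 0.134)]
267 [(0.535, -0.037, 0.139), (0.54, -0.033, 0.146), (0.543, -0.032, 0.146), (0.545, -0.032, 0.146), (0.553, -0.035, 0.139)]
273 [(0.535, -0.037, 0.145), (0.54, -0.032, 0.15), (0.543, -0.032, 0.151), (0.545, -0.032, 0.15), (0.553, -0.036, 0.143)]
279 [(0.536, -0.037, 0.148), (0.54, -0.033, 0.154), (0.543, -0.033, 0.154), (0.545, -0.032, 0.155), (0.552, -0.036, 0.148)]
285 [(0.536, -0.037, 0.153), (0.541, -0.033, 0.158), (0.543, -0.032, 0.159), (0.545, -0.032, 0.159), (0.552, -0.035, 0.154)]
4061 [ 0.52238215 -0.03998583  0.11657237] [ 0.56169391 -0.0089278   0.13499262] [ 0.54162247 -0.0255517   0.12067634]
((0.5418938398361206, -0.028730111196637154), 0.01995060220360756)
```

The wrist depth puts the pad centre at (0.542,-0.029,0.121). The visible fingertips end right on it although the TCP reads 0.102, so the tips sit about 19 mm behind the nominal TCP. The fingers have been in contact all along, and I simply need to press lower at the pad centre, with force stops.

```bash
python3 - <<'E'
from h import *
p=np.array([.546,-.043,.125]); robot.line_to(p,max_speed=.1)
p=np.array([.5415,-.029,.125]); robot.line_to(p,max_speed=.1)
p[2]=.104
while p[2]>.078:
    robot.line_to(p,max_speed=.03); f=robot.read_force(); t=robot.read_tool_pos()
    print(round(p[2],4),t.round(4),f.round(1),round(robot.read_t(),2))
    if f[2]>16: break
    p[2]-=.0013
P=cloud(imaging.camera('wrist'))
m=(P[...,2]>.09)&(P[...,2]<.13)&(abs(P[...,0]-.542)<.03)&(P[...,1]>-.018)&(P[...,1]<.02)
print(m.sum(),np.median(P[m],0),np.percentile(P[m][:,2],[20,80]))
E
```

```text
0.104 [ 0.5416 -0.029   0.1041] [-0.2 -0.1 -0.3] 28.31
0.1027 [ 0.5415 -0.029   0.1028] [-0.4  0.  -0.5] 28.56
0.1014 [ 0.5414 -0.029   0.1013] [-0.2 -0.2 -0.1] 28.81
0.1001 [ 0.5414 -0.029   0.1   ] [-0.7  0.1  0.2] 29.06
0.0988 [ 0.5416 -0.029   0.0988] [0.5 1.1 0.7] 29.31
0.0975 [ 0.5416 -0.0289  0.0976] [0.2 0.6 2.5] 29.56
0.0962 [ 0.5416 -0.0288  0.0962] [0.5 1.9 1.5] 29.81
0.0949 [ 0.5416 -0.029   0.0948] [0.9 1.2 1.6] 30.06
0.0936 [ 0.5415 -0.0291  0.0935] [-0.1  0.9  1.5] 30.31
0.0923 [ 0.5415 -0.0291  0.0921] [0.6 2.7 1.7] 30.56
0.091 [ 0.5415 -0.0291  0.0909] [-0.4  0.7  1.8] 30.81
0.0897 [ 0.5414 -0.029   0.0895] [-0.1  1.2  2.3] 31.06
0.0884 [ 0.5414 -0.029   0.0882] [0.3 1.  1.5] 31.31
0.0871 [ 0.5414 -0.029   0.0869] [0.9 0.8 1.2] 31.56
0.0858 [ 0.5415 -0.029   0.0862] [-1.9  2.2  5. ] 31.81
0.0845 [ 0.5416 -0.029   0.0862] [-5.5  2.3 14.9] 32.06
0.0832 [ 0.5416 -0.029   0.0861] [-10.8   3.9  21.6] 32.31
1286 [ 0.54216399 -0.01420529  0.10812346] [0.1071974  0.10882485]
```

The force rises as the arm stops on the blank, with the pad top at 0.108, which is level. I back off and check.

```bash
python3 - <<'E'
from h import *
robot.pause(.3)
t=robot.read_tool_pos(); robot.line_to([t[0],t[1],.2],max_speed=.1); robot.line_to([t[0]-.01,t[1]+.12,.28],max_speed=.15)
c=imaging.camera('side'); save(c,'end.png'); P=cloud(c); print(robot.read_t(),robot.read_force().round(1))
m=(P[...,2]>.09)&(P[...,2]<.13)&(abs(P[...,0]-.542)<.025)&(abs(P[...,1]+.026)<.022); print('pad',m.sum(),np.median(P[m],0))
m=(P[...,2]>.2)&(P[...,2]<.235)&(abs(P[...,0]-.615)<.03)&(abs(P[...,1]+.2)<.08); print('ball',m.sum(),np.median(P[m],0))
h,s,_=cv2.split(cv2.cvtColor(c['frame'],cv2.COLOR_RGB2HSV))
b=(h>15)&(h<32)&(s>120)&(P[...,2]>.06)&(P[...,2]<.08)&(abs(P[...,1])<.1)&(P[...,0]>.4); print('blank',b.sum(),cv2.minAreaRect(P[b][:,:2].astype(np.float32)),P[b].min(0),P[b].max(0))
E
```

```text
35.1417 [0.7 0.  0.4]
pad 135 [ 0.54572728 -0.03191042  0.10746348]
ball 120 [ 0.6110573  -0.19962733  0.21966801]
blank 139 ((0.5264917612075806, -0.03694372624158859), (0.026029957458376884, 0.06349892914295197), 6.767307758331299) [ 0.51548019 -0.06788843  0.06210596] [ 0.54241847 -0.00590265  0.07422254]
```

```bash
python3 -c "
from station import robot
print(robot.sign_off(), robot.read_t())"
```

```text
the job is handed in; nothing more can be done
the job is handed in; nothing more can be done
```

I pushed the lever over so the pawl is free, pressed the arm down level onto the unmoved blank (21.6 N at most in my force readings), backed the robot clear, and handed the job in at about 35 s; the sign-off gave no verdict.

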